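Rock test of a clamped specimen with a straightedge

TASK

The specimen clamped in the slotted holder stands proud of the holder's two end lands: lay the steel straightedge lengthwise along the holder, centred over it, and let go, then press it lightly straight above the left land and then straight above the right land to feel it rock, without yet sinking the specimen. Next press it down over the specimen until it beds on both lands, lift off, and press above the left and then the right land once more, lightly but definitely, to prove that it no longer rocks; leave it lying there. Touch down slowly and never bear on the lands harder than about 2 kg of push, keep the fingers off the specimen, do not press it below the lands, and leave the other things where they are.

Things in the scene. Friction and masses are not known exactly. Their poses are not given: they have to be found in the camera images.
- holder: fixed slotted holder, 66 x 206 x 42 mm, long along its own y (roughly the robot's left-right; +y is the left end). Origin: centre of its underside, z up. Two low aluminium jaws along y (tops 34 mm high, slot 34 mm wide between them); at each end a higher steel land, its top 42 mm above the origin.
- land_left: left land of the holder: fixed steel block 58 x 22 mm in plan, origin at the centre of its top face, 80 mm along +y from the holder's centre. Press above this point to load the left end. It is rigid: meeting it at 20 mm/s jolts to 30 N and more, below 10 mm/s it is safe.
- land_right: right land of the holder: the same block, origin at the centre of its top face, 80 mm along -y from the holder's centre.
- specimen (a joint): how far the specimen's polished top stands above the plane of the lands' tops, m: 0.003 to 0.005 at the start, 0 flush, negative sunk. It slides only vertically, held by friction: about 9 N sinks it slowly (2.5 N more per 10 mm/s), and it stays where it is left; nothing stops it at flush but the straightedge meeting the lands.
- mount: the clamped specimen itself: a black round moulded mount, 30 mm across, 16 mm high, polished face up, somewhere up to 12 mm either way of the holder's middle along the slot. Origin: centre of its underside, so its top is 16 mm above.
- straightedge: loose steel straightedge, I section, 22 wide (own x) x 190 long (own y) x 16 mm high, 0.25 kg, ends alike; flat on the worktop left of the holder. Origin: centre of its underside. Laid on the proud specimen it balances or leans; pressed above a land it tips onto it under about 1 N, then the land is rigid. A light definite press is 5 to 10 N; bedding it over the specimen takes 15 to 22 N.
- petri_dish: bystander: clear flat dish, 64 mm across, 14 mm high; leave it alone
- mount_d: bystander: round specimen mount lying loose, 30 mm across, 18 mm high; leave it alone
- mount_e: bystander: round specimen mount lying loose, 30 mm across, 21 mm high; leave it alone
- loupe: bystander: short black round magnifier, 36 mm across, 30 mm high; leave it alone
- tweezers: bystander: tweezers, 9 x 123 x 13 mm, long along own y; leave it alone
Mind the look-alikes: they are no part of the job. Of the things that look like the straightedge, take the one that is farthest to the robot's right at the start.

How it is judged (in metres and radians):
On the way, in this order (a step that is already met when the one before it is completed fails the run):
1. the straightedge lies along the holder on the proud specimen, let go (angle between the y axis of straightedge and the y axis of holder, either way round below 0.12 rad and horizontal distance between straightedge and holder below 0.012 m and angle between straightedge's own z axis and vertical below 0.15 rad and contact force between the fingers and straightedge below 0.3 N and value of joint specimen above 0.002 m and contact force between straightedge and mount above 0.5 N), for 0.2 s.
2. its left end is pressed down onto the left land, the specimen still proud (angle between the y axis of straightedge and the y axis of holder, either way round below 0.12 rad and horizontal distance between straightedge and holder below 0.012 m and angle between straightedge's own z axis and vertical below 0.15 rad and contact force between straightedge and land_left above 3.5 N and value of joint specimen above 0.002 m), for 0.2 s.
3. its right end is pressed down onto the right land, the specimen still proud (angle between the y axis of straightedge and the y axis of holder, either way round below 0.12 rad and horizontal distance between straightedge and holder below 0.012 m and angle between straightedge's own z axis and vertical below 0.15 rad and contact force between straightedge and land_right above 3.5 N and value of joint specimen above 0.002 m), for 0.2 s.
4. the straightedge is pressed over the specimen until it bears on both lands (angle between the y axis of straightedge and the y axis of holder, either way round below 0.12 rad and horizontal distance between straightedge and holder below 0.012 m and angle between straightedge's own z axis and vertical below 0.15 rad and contact force between straightedge and land_left above 2.2 N and contact force between straightedge and land_right above 2.2 N and value of joint specimen below 0.0015 m), for 0.2 s.
5. its left end is pressed again, above the left land only (angle between the y axis of straightedge and the y axis of holder, either way round below 0.12 rad and horizontal distance between straightedge and holder below 0.012 m and angle between straightedge's own z axis and vertical below 0.15 rad and contact force between straightedge and land_left above 3.5 N and contact force between straightedge and land_right below 2 N and value of joint specimen below 0.0015 m), for 0.2 s.
6. its right end is pressed again, above the right land only (angle between the y axis of straightedge and the y axis of holder, either way round below 0.12 rad and horizontal distance between straightedge and holder below 0.012 m and angle between straightedge's own z axis and vertical below 0.15 rad and contact force between straightedge and land_right above 3.5 N and contact force between straightedge and land_left below 2 N and value of joint specimen below 0.0015 m), for 0.2 s.
At the end, for the whole second after the job is handed in: the specimen's top is within 1.5 mm of the lands' plane; the straightedge lies flat (within 0.04 rad) on both lands, along the holder within 0.12 rad, centred within 15 mm, at rest and released (value of joint specimen between -0.0015 and 0.0015 m and angle between the y axis of straightedge and the y axis of holder, either way round below 0.12 rad and horizontal distance between straightedge and holder below 0.015 m and angle between straightedge's own z axis and vertical below 0.04 rad and z of straightedge in the frame of holder between 0.039 and 0.045 m and linear speed of straightedge below 0.01 m/s and contact force between the fingers and straightedge below 0.3 N); the robot touches nothing.
It fails at once if the straightedge bears on the holder's lands with more than 30 N (contact force between straightedge and holder above 30 N).
It fails at once if the fingers press on the clamped specimen (contact force between the fingers and mount above 1 N).
It fails at once if the specimen is sunk more than 1.5 mm below the lands (value of joint specimen below -0.0015 m).
It fails at once if a bystander is pushed more than 30 mm (distance of any of petri_dish, mount_d, mount_e, loupe, tweezers from where it was at the start of the episode above 0.03 m).
It also fails if it takes over 72 s, if anything falls off the work surface, if the arm or the gripper's body presses on something with over 40 N, if the wrist force passes 120 N, or if a joint passes its speed limit or range.

ROBOT

A 6-joint arm with a two-finger parallel gripper is mounted at the origin on a cart in front of the work surface, level with it; the furniture and walls round the work are solid. World frame = base frame: x ahead of the robot, y to its left, z up, the work surface at z = 0. Lengths are in m, angles in degrees, forces in N, time in s.
With the tool pointing down it reaches from about 0.325 to 1 m from the base axis. Payload 5.1 kg.
Tool frame: the origin (TCP) lies midway between the tips of the shut fingers; the grasp point (between the pads) lies 19 mm behind it (bot.pinch_z is the distance from the TCP to the grasp point, in m); z points along the fingers, y is the line along which they close (so a half turn about z gives the same grasp; the last joint's range is limited). The gripper opens to 85 mm and grips with 20 to 120 N. Pads are 22 mm wide; open, the fingers measure 114 mm over their backs; the gripper's body (76 mm by 85 mm) begins 54 mm behind the grasp point. The pads swing forward as they close: fully open they stand 13 mm farther back than shut.
Start: joints at [72.33, 7.093, 94.555, -0, 78.352, -4.733], TCP at [0.146, 0.633, 0.231] pointing down, gripper open.
Joint ranges: [-149.61, 149.61], [-58.7, 133.49], [1.44, 155.28], [-77.14, 257.14], [18.33, 153.61], [-166.67, 166.67]. Speed limits (degrees/s): [147.25, 147.25, 180, 180, 180, 180].

INTERFACE

Orientations are given as [roll, pitch, yaw] about the fixed x, y, z axes, in that order (R = Rz(yaw) Ry(pitch) Rx(roll)).
In Python, from bench import bot gives the robot as it stands.
- The arm moves only by the tool step_arm, never from a script. Its argument "increments" is a list of rows, each a list of 5 numbers: the shift along the world's x, y, z in cm, then the turn about the world's z in rad, then the opening in per cent of the stroke, from 0 (shut) to 100 (fully open). In form: [[tx, ty, tz, twist, grip], ...]. A call has 1 to 5 rows; each row is the pose to reach, as a shift and turn from the pose commanded when the call began; what a row does not reach only later rows make up. A row lasts 1/8 s, in which the tool goes at most 62.5 mm and 10.7 degrees, less where a joint would pass 70% of its speed; a pose out of reach is approached as far as the arm can. A call with a gripper value outside its range is refused whole. The fingers move at their own pace and stop on an object; "grip_force" is the grip in N (left out, the last holds). Time passes only in rows, so rows that repeat a pose let the fingers close. It gives the time, the measured TCP pose, the force, the opening and the grip force at its end, in the units of the state.
- bot.get_state(): the state, without advancing time (a new reading comes with each control period).
- bot.grab_frame(name): name is "scene" or "top" or "wrist"; returns a dict with "color" (400x640x3 uint8, blue, green, red), "mtx" (3x3 intrinsics, pixels), "world_from_camera" (4x4, takes a point from camera to world coordinates). Camera axes: x right, y down, z forward; pixel columns grow to the right and rows downward; lengths in m; the calibration is good to about 2 mm. The wrist camera is an equidistant fisheye: a pixel r from the principal point sees the ray r / f radians off the axis. A picture is of the moment at which its call begins. There is no depth.
- bot.sign_off(): hands the job in; it is judged then, once.
The state is a dict: "clock": time; "joint_pos": joint angles; "qvel": joint speeds; "tau": joint torques, N m; "eef_pos": TCP position; "ee_rot": TCP orientation; "wrist_force": force on the tool from outside, world axes, zero at the start; "torque": the same for the moment, N m; "opening": finger opening in m; "grip_force": force on a finger pad.
Only numpy, scipy, OpenCV 4.12 (cv2) and the standard library are available. Lean on these libraries where they do the work, as an engineer would, in place of code of your own. Each camera call takes 0.05 s, during which the arm holds its last target. There are 200 camera calls.

## Working session

There is one attempt and no reset: what is moved stays moved. The work goes in short steps, Python scripts to look and compute and a tool call to move; the robot and the scene stay as the last step left them, time stands still between calls to the robot, and variables do not carry over. Pictures are saved under pics/ and viewed, at most 10 in all, crops included, and the job is handed in when it is done.

Besides the shell and the picture viewer there is one more tool, called by a JSON object that holds its "api" and its "payload", one argument or row to a line. step_arm: Moves the arm, as the interface text tells. Its arguments: {"type":"object","properties":{"increments":{"type":"array"},"grip_force":{"type":"number"}},"required":["increments"]}

```bash
mkdir -p pics; cat > h.py <<'E'
import numpy as np, cv2
from bench import bot
def grab(n,f):
    g=bot.grab_frame(n); cv2.imwrite('pics/'+f+'.png',g['color']); np.savez(f+'.npz',K=g['mtx'],T=g['world_from_camera']); return g
def px(f,u,v,z):
    d=np.load(f+'.npz');K,T=d['K'],d['T']
    r=T[:3,:3]@np.linalg.solve(K,[u,v,1.]); o=T[:3,3]; return o+r*(z-o[2])/r[2]
E
python3 - <<'E'
from h import *
grab('top','top0');grab('scene','scene0');print(bot.get_state())
for f in('top0','scene0'):
    print(px(f,320,200,0), np.load(f+'.npz')['T'][:3,3])
E
```

```text
{'clock': 0.1, 'joint_pos': array([ 7.23286994e+01,  7.13205759e+00,  9.46260899e+01, -5.20875263e-04,
        7.83494941e+01, -4.73188901e+00]), 'qvel': array([ 0.09397081, -0.09318289, -0.21607212,  0.01314849,  0.07368676,
        0.06923247]), 'tau': array([ 4.31555763e-04, -4.24928606e+01, -3.66655183e+01, -7.76199704e-05,
        3.97295749e-03,  1.79756839e-06]), 'eef_pos': array([0.14540671, 0.6329743 , 0.23015169]), 'ee_rot': array([-1.79892683e+02, -8.37148812e-03,  1.67060686e+02]), 'wrist_force': array([0.24228469, 0.09893737, 0.26257556]), 'torque': array([-0.01114864,  0.05138049,  0.03598839]), 'grip_force': 0.0, 'opening': 0.08543838076561072}
[0.52946774 0.18140713 0.        ] [0.33489045 0.13776123 1.82232964]
[0.63494877 0.21473491 0.        ] [-0.16579526 -0.45810092  1.15647211]
```

View pics/top0.png

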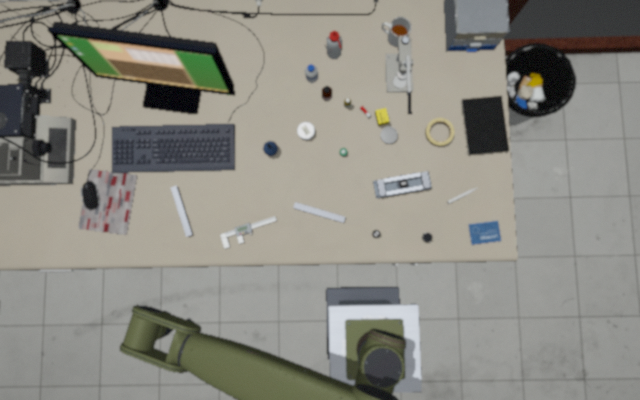

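View pics/scene0.png

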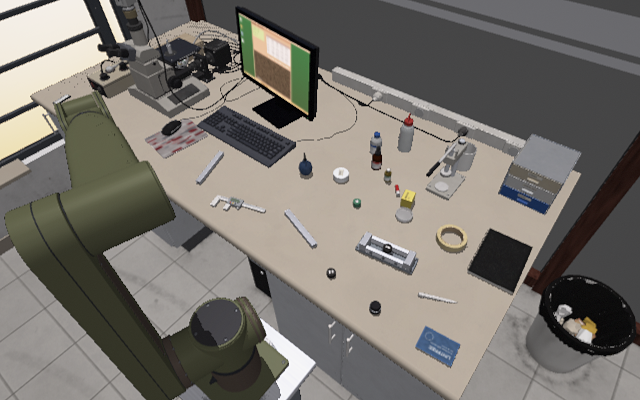

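The top view shows two straightedge-like bars, at (181,211) and (320,212), plus a caliper at (248,232). The holder is at (402,185). The bar farthest to the robot's right (image right, -y) is the one at (320,212). I'll check it in a close crop.

```bash
python3 - <<'E'
from h import *
a=cv2.imread('pics/top0.png')[165:245,285:440]; a=cv2.resize(a,None,fx=5,fy=5,interpolation=cv2.INTER_CUBIC)
b=cv2.imread('pics/scene0.png')[195:285,275:430]; 
b=cv2.resize(b,(775,450),interpolation=cv2.INTER_CUBIC)[:, :]
c=np.vstack([a,b]); c=cv2.resize(c,None,fx=.7,fy=.7); cv2.imwrite('pics/c1.png',c); print(c.shape)
cv2.imwrite('pics/c0.png',a)
E
```

```text
(595, 542, 3)
```

View pics/c0.png

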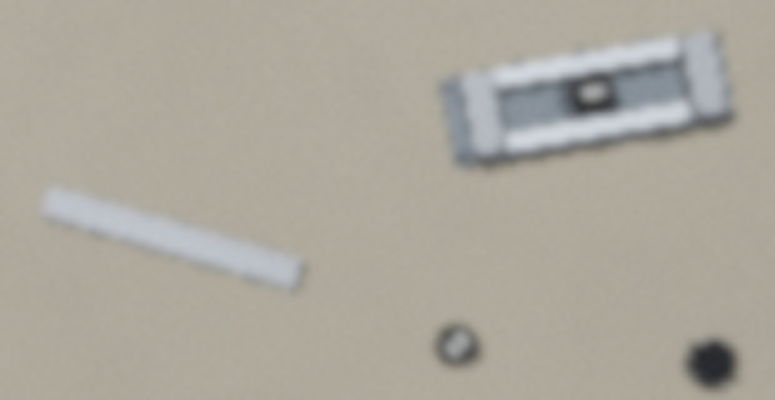

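```bash
python3 - <<'E'
from h import *
p=lambda u,v,z: px('top0',285+(u+.5)/5-.5,165+(v+.5)/5-.5,z)
S=[p(*c,.016) for c in[(50,187),(42,213),(295,288),(303,262)]]
c=np.mean(S,0);a=(S[0]+S[1]-S[2]-S[3])/2
print('bar',c,np.linalg.norm(a),np.linalg.norm(S[0]-S[1]),np.degrees(np.arctan2(-a[0],a[1])))
L=[p(*c,.042) for c in[(463,74),(493,69),(505,153),(474,160)]];R=[p(*c,.042) for c in[(683,40),(718,32),(732,118),(698,124)]]
l,r=np.mean(L,0),np.mean(R,0);a=l-r
print('hold',(l+r)/2,np.linalg.norm(a),np.degrees(np.arctan2(-a[0],a[1])),l,r)
print('mount',p(593,93,.046))
E
```

```text
bar [0.48400737 0.18527059 0.016     ] 0.19070490492598186 0.019725757068005608 -17.628050283174886
hold [ 0.57712535 -0.11941443  0.042     ] 0.16176680692756817 7.932582229882517 [ 0.56596281 -0.03930499  0.042     ] [ 0.58828789 -0.19952387  0.042     ]
mount [ 0.57889301 -0.11698797  0.046     ]
```

The bar measures 191 mm, the land spacing 162 mm and the mount is near the middle, so all of these fit the given sizes. Next I move above the bar.

{"api": "step_arm", "payload": {
  "increments": [
    [6.8,-9,0,-0.18,100],
    [13.6,-18,0,-0.36,100],
    [20.4,-27,-1,-0.54,100],
    [27.2,-36,-2,-0.72,100],
    [33.8,-44.8,-4,-0.9,100]
  ]
}}

```text
clock: 0.72
eef_pos: [0.3343, 0.3828, 0.2175]
ee_rot: [180.0, -0.0, 115.2]
wrist_force: [0.6, 0.9, -0.6]
opening: 0.0855
grip_force: 0.0
```

{"api": "step_arm", "payload": {
  "increments": [
    [0,0,0,-0.185,100],
    [0,0,0,-0.37,100],
    [0,0,0,-0.56,100],
    [0,0,0,-0.75,100],
    [0,0,0,-0.75,100]
  ]
}}

```text
clock: 1.35
eef_pos: [0.3333, 0.3843, 0.2173]
ee_rot: [-180.0, 0.0, 72.6]
wrist_force: [-1.3, -0.1, 0.6]
opening: 0.0855
grip_force: 0.0
```

```bash
python3 - <<'E'
from h import *
grab('wrist','w0');s=bot.get_state();print(s['clock'],s['eef_pos'],s['ee_rot'],s['wrist_force'])
d=np.load('w0.npz');print(d['K'],d['T'])
E
```

```text
1.4 [0.3333529  0.38436692 0.21737236] [-1.79977092e+02  3.30191133e-02  7.26823277e+01] [-0.82082946 -0.13538085  0.01368396]
[[309.70691629   0.         322.93541385]
 [  0.         309.70691629 199.72449371]
 [  0.           0.           1.        ]] [[ 9.54162581e-01 -2.88914296e-01 -7.81172113e-02  3.51693125e-01]
 [-2.99288595e-01 -9.21371040e-01 -2.47995451e-01  4.46630638e-01]
 [-3.25505175e-04  2.60007570e-01 -9.65606523e-01  3.59091456e-01]
 [ 0.00000000e+00  0.00000000e+00  0.00000000e+00  1.00000000e+00]]
```

View pics/w0.png

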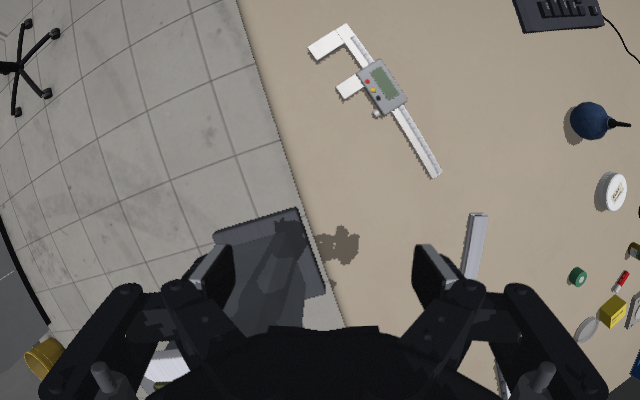

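The wrist view shows the arm short of the target. The bar's end is at (478,215) and the caliper at (385,100). I'll continue the move.

{"api": "step_arm", "payload": {
  "increments": [
    [3.8,-5,0,0,100],
    [7.6,-10,0,0,100],
    [11.4,-15,0,0,100],
    [15.1,-19.9,-1,0,100],
    [15.1,-19.9,-2,0,100]
  ]
}}

```text
clock: 2.02
eef_pos: [0.4865, 0.1825, 0.1976]
ee_rot: [180.0, 0.0, 72.3]
wrist_force: [-0.8, -0.4, 0.3]
opening: 0.0857
grip_force: 0.0
```

```bash
cat >> h.py <<'E'
def pw(f,u,v,z):
    d=np.load(f+'.npz');K,T=d['K'],d['T']
    q=np.array([u-K[0,2],v-K[1,2]])/K[0,0]; t=np.hypot(*q)
    r=T[:3,:3]@np.array([*(q/t*np.sin(t)),np.cos(t)]); o=T[:3,3]; return o+r*(z-o[2])/r[2]
E
python3 - <<'E'
from h import *
g=grab('wrist','w1');s=bot.get_state();print(s['clock'],s['eef_pos'],s['ee_rot'])
E
```

```text
2.075 [0.4844779  0.18371907 0.19556913] [-1.79842551e+02  8.45581499e-02  7.24328509e+01]
```

View pics/w1.png

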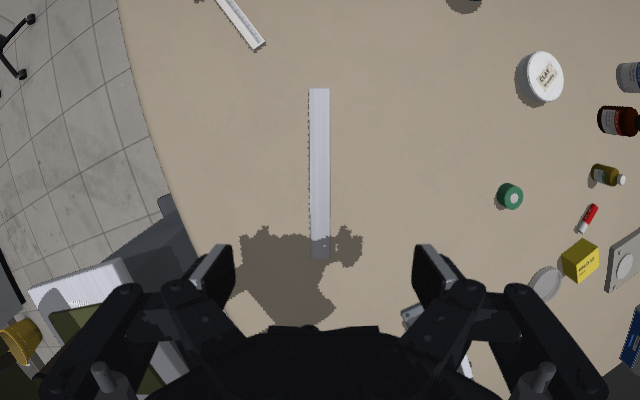

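The bar runs from (319,89) to (320,258), centred between the fingers. I'll check the length.

```bash
python3 - <<'E'
from h import *
S=[pw('w1',u,v,.016) for u,v in[(309,89),(329,89),(330,258),(310,258)]]
a=(S[0]+S[1]-S[2]-S[3])/2
print(np.mean(S,0),np.linalg.norm(a),np.linalg.norm(S[0]-S[1]),np.degrees(np.arctan2(-a[0],a[1])))
E
```

```text
[0.48256229 0.18585312 0.016     ] 0.18739772914081637 0.020546308865013563 -17.505388253157857
```

{"api": "step_arm", "payload": {
  "increments": [
    [-0.1,0.1,-5,0,100],
    [-0.1,0.1,-10,0,100],
    [-0.1,0.1,-15,0,100],
    [-0.1,0.1,-17.5,0,100],
    [-0.1,0.1,-17.5,0,100]
  ]
}}

```text
clock: 2.7
eef_pos: [0.4806, 0.1871, 0.0203]
ee_rot: [-179.7, 0.2, 72.7]
wrist_force: [0.1, 0.9, 0.3]
opening: 0.0854
grip_force: 0.0
```

{"api": "step_arm", "payload": {
  "increments": [
    [0,0,-0.5,0,100],
    [0,0,-1.0,0,100],
    [0,0,-1.4,0,100],
    [0,0,-1.4,0,100]
  ]
}}

```text
clock: 3.2
eef_pos: [0.4835, 0.1865, 0.0088]
ee_rot: [180.0, -0.0, 72.5]
wrist_force: [-0.1, -0.8, -0.7]
opening: 0.0852
grip_force: 0.0
```

{"api": "step_arm", "payload": {
  "increments": [
    [0,0,-0.4,0,100],
    [0,0,-0.4,0,60],
    [0,0,-0.4,0,20],
    [0,0,-0.4,0,10],
    [0,0,-0.4,0,10]
  ],
  "grip_force": 40
}}

```text
clock: 3.82
eef_pos: [0.4839, 0.1866, 0.0051]
ee_rot: [180.0, -0.0, 72.5]
wrist_force: [1.7, -0.0, 1.3]
opening: 0.0206
grip_force: 41.4
```

{"api": "step_arm", "payload": {
  "increments": [
    [0,0,0,0,10],
    [0,0,0,0,10],
    [0,0,0,0,5]
  ]
}}

```text
clock: 4.2
eef_pos: [0.4839, 0.1866, 0.0051]
ee_rot: [180.0, -0.0, 72.5]
wrist_force: [0.5, -0.1, 3.1]
opening: 0.0206
grip_force: 41.2
```

{"api": "step_arm", "payload": {
  "increments": [
    [0,0,3,0,5],
    [0,0,7,0,5],
    [0,0,11,0,5],
    [1,-4,11,0.09,5],
    [2,-8,11,0.18,5]
  ]
}}

```text
clock: 4.82
eef_pos: [0.5031, 0.106, 0.1146]
ee_rot: [-180.0, 0.0, 83.1]
wrist_force: [0.7, 0.8, -2.9]
opening: 0.0207
grip_force: 41.4
```

{"api": "step_arm", "payload": {
  "increments": [
    [2,-6,0,0.09,5],
    [4,-12,0,0.18,5],
    [6,-18,0,0.266,5],
    [7.3,-22.4,0,0.266,5],
    [7.3,-22.4,0,0.266,5]
  ]
}}

```text
clock: 5.45
eef_pos: [0.5763, -0.1203, 0.1137]
ee_rot: [-179.9, -0.0, 97.8]
wrist_force: [1.2, 0.4, -2.6]
opening: 0.0207
grip_force: 41.4
```

```bash
python3 - <<'E'
from h import *
g=grab('wrist','w2');s=bot.get_state();print(s)
E
```

```text
{'clock': 5.5, 'joint_pos': array([-1.68711871e+01,  5.26409193e+00,  1.08380157e+02,  2.50104412e-02,
        6.65108569e+01, -2.47990285e+01]), 'qvel': array([ 2.27524897, -1.06632325,  1.45647729,  0.36822586,  0.3514686 ,
        0.20411446]), 'tau': array([-1.30043976e+00, -3.91331041e+01, -3.57492971e+01, -1.09838597e-01,
       -8.74168728e-02, -2.85069837e-02]), 'eef_pos': array([ 0.57578035, -0.11849324,  0.11346452]), 'ee_rot': array([-1.79868805e+02, -8.58561597e-02,  9.79177435e+01]), 'wrist_force': array([ 0.0999541 , -0.05675026, -2.27585887]), 'torque': array([-0.04367926, -0.0519175 , -0.0365904 ]), 'grip_force': 41.44770794373471, 'opening': 0.021003913717317753}
```

View pics/w2.png

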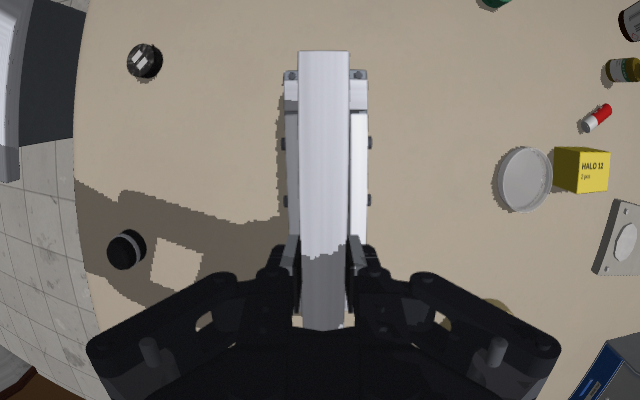

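```bash
python3 - <<'E'
from h import *
im=cv2.imread('pics/w2.png')[40:130,270:385];cv2.imwrite('pics/c2.png',cv2.resize(im,None,fx=6,fy=6,interpolation=cv2.INTER_CUBIC))
b=(pw('w2',298,52,.1245)+pw('w2',350,52,.1245))/2
print('bar end',b,np.linalg.norm(pw('w2',298,52,.1245)-pw('w2',350,52,.1245)))
E
```

```text
bar end [ 0.56271436 -0.02713326  0.1245    ] 0.02173773161677747
```

View pics/c2.png

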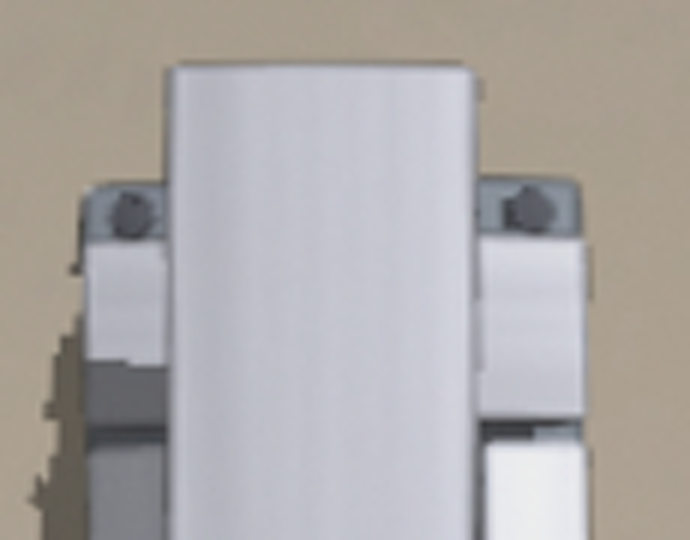

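The crop shows the left land's top with its outer edge at row 80, its inner edge at row 110 and its sides at columns 284.6 and 367.3. The bar's end is at row 51.

```bash
python3 - <<'E'
from h import *
L=[pw('w2',u,v,.042) for u,v in[(284.6,80),(367,80),(284.6,110),(367.3,110)]]
c=np.mean(L,0);print(c,np.linalg.norm(L[0]-L[1]),np.linalg.norm(L[0]-L[2]))
d=L[1]-L[0];print(np.degrees(np.arctan2(d[1],d[0])))
for a in(7.9,8.2):
  y=np.array([-np.sin(np.radians(a)),np.cos(np.radians(a))]);print('hold',c[:2]-.08*y,'right',c[:2]-.16*y,'barc',np.array([.56271,-.02713])-.095*y)
E
```

```text
[ 0.56578839 -0.03883452  0.042     ] 0.05618557956599609 0.020937798887528034
7.906762488380518
hold [ 0.57678395 -0.11807528] right [ 0.58777952 -0.19731603] barc [ 0.57576723 -0.1212284 ]
hold [ 0.5771987  -0.11801662] right [ 0.58860902 -0.19719872] barc [ 0.57625975 -0.12115874]
```

{"api": "step_arm", "payload": {
  "increments": [
    [0.1,0.2,-1.5,0,5],
    [0.1,0.2,-3,0,5],
    [0.1,0.2,-4.5,0,5],
    [0.1,0.2,-5.3,0,5],
    [0.1,0.2,-5.5,0,5]
  ]
}}

```text
clock: 6.12
eef_pos: [0.577, -0.1151, 0.0587]
ee_rot: [-179.9, -0.0, 98.1]
wrist_force: [1.2, 1.0, -3.1]
opening: 0.0206
grip_force: 41.4
```

{"api": "step_arm", "payload": {
  "increments": [
    [0,0,-0.1,0,5],
    [0,0,-0.2,0,5],
    [0,0,-0.3,0,5],
    [0,0,-0.4,0,5],
    [0,0,-0.4,0,5]
  ]
}}

```text
clock: 6.75
eef_pos: [0.5775, -0.1155, 0.0557]
ee_rot: [-180.0, -0.0, 98.1]
wrist_force: [-0.0, -0.7, -2.4]
opening: 0.0209
grip_force: 41.4
```

{"api": "step_arm", "payload": {
  "increments": [
    [0,0,-0.05,0,5],
    [0,0,-0.1,0,5],
    [0,0,-0.15,0,5],
    [0,0,-0.2,0,5],
    [0,0,-0.2,0,5]
  ]
}}

```text
clock: 7.38
eef_pos: [0.5775, -0.1155, 0.0537]
ee_rot: [-180.0, -0.0, 98.1]
wrist_force: [-0.1, -0.7, -1.4]
opening: 0.0204
grip_force: 41.4
```

{"api": "step_arm", "payload": {
  "increments": [
    [0,0,-0.05,0,5],
    [0,0,-0.1,0,5],
    [0,0,-0.1,0,5]
  ]
}}

```text
clock: 7.75
eef_pos: [0.5775, -0.1155, 0.0527]
ee_rot: [-180.0, -0.0, 98.1]
wrist_force: [0.0, 0.5, -2.8]
opening: 0.0208
grip_force: 41.4
```

{"api": "step_arm", "payload": {
  "increments": [
    [0,0,-0.05,0,5],
    [0,0,-0.05,0,5]
  ]
}}

```text
clock: 8.0
eef_pos: [0.5775, -0.1155, 0.0522]
ee_rot: [-180.0, -0.0, 98.1]
wrist_force: [1.0, 0.1, -2.2]
opening: 0.0208
grip_force: 41.4
```

{"api": "step_arm", "payload": {
  "increments": [
    [0,0,-0.05,0,5],
    [0,0,-0.05,0,5]
  ]
}}

```text
clock: 8.25
eef_pos: [0.5775, -0.1154, 0.0517]
ee_rot: [-180.0, -0.0, 98.1]
wrist_force: [-0.4, 0.2, -2.5]
opening: 0.0207
grip_force: 41.4
```

{"api": "step_arm", "payload": {
  "increments": [
    [0,0,-0.05,0,5],
    [0,0,-0.05,0,5]
  ]
}}

```text
clock: 8.5
eef_pos: [0.5775, -0.1154, 0.0512]
ee_rot: [-180.0, -0.0, 98.1]
wrist_force: [0.3, 0.6, -2.4]
opening: 0.0206
grip_force: 41.4
```

{"api": "step_arm", "payload": {
  "increments": [
    [0,0,-0.03,0,5],
    [0,0,-0.03,0,5]
  ]
}}

```text
clock: 8.75
eef_pos: [0.5776, -0.1155, 0.0511]
ee_rot: [180.0, 0.0, 98.1]
wrist_force: [-0.1, -0.2, -0.3]
opening: 0.0206
grip_force: 41.5
```

{"api": "step_arm", "payload": {
  "increments": [
    [0,0,0,0,30],
    [0,0,0,0,40],
    [0,0,0,0,55],
    [0,0,0,0,60],
    [0,0,0,0,60]
  ]
}}

```text
clock: 9.38
eef_pos: [0.5776, -0.1155, 0.051]
ee_rot: [180.0, 0.0, 98.1]
wrist_force: [-0.3, -0.2, 0.2]
opening: 0.0511
grip_force: 0.0
```

{"api": "step_arm", "payload": {
  "increments": [
    [0,0,0.5,0,60],
    [0,0,1.5,0,60],
    [0,0,3,0,60],
    [0,0,5,0,60],
    [0,0,7,0,60]
  ]
}}

```text
clock: 10.0
eef_pos: [0.578, -0.1155, 0.1232]
ee_rot: [179.9, 0.0, 98.1]
wrist_force: [0.2, 0.8, 0.6]
opening: 0.0512
grip_force: 0.0
```

```bash
python3 - <<'E'
from h import *
g=grab('wrist','w3');s=bot.get_state();print(s['eef_pos'],s['wrist_force'],s['opening'])
t=grab('top','top3')['color'][165:225,365:445];t=cv2.resize(t,(480,360),interpolation=cv2.INTER_CUBIC)
w=cv2.resize(g['color'],(600,375))[:360,150:450]
cv2.imwrite('pics/c3.png',np.hstack([t,w]))
E
```

```text
[ 0.57983484 -0.11611172  0.12650374] [ 1.06383797 -0.45708556  1.47428   ] 0.051460033394024954
```

View pics/c3.png

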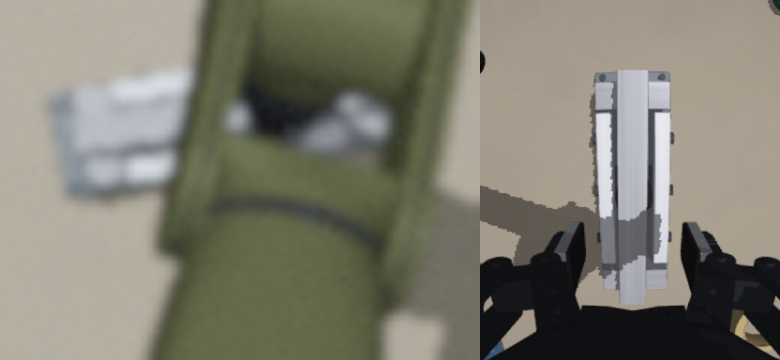

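The bar lies lengthwise and centred on the holder, running from (632,70) to (632,304) in the crop, and it's released. Next I shut the fingers and press left.

{"api": "step_arm", "payload": {
  "increments": [
    [-0.4,2.5,0,0,0],
    [-0.8,5,0,0,0],
    [-1.2,7.8,0,0,0],
    [-1.2,7.8,-1.5,0,0],
    [-1.2,7.8,-3,0,0]
  ]
}}

```text
clock: 10.72
eef_pos: [0.5653, -0.0377, 0.0897]
ee_rot: [-180.0, 0.0, 98.1]
wrist_force: [0.5, -0.1, 0.8]
opening: 0.0001
grip_force: 0.0
```

{"api": "step_arm", "payload": {
  "increments": [
    [0,0,-0.6,0,0],
    [0,0,-1.2,0,0],
    [0,0,-1.7,0,0],
    [0,0,-1.7,0,0],
    [0,0,-1.7,0,0]
  ]
}}

```text
clock: 11.35
eef_pos: [0.5658, -0.0375, 0.0743]
ee_rot: [180.0, 0.0, 98.1]
wrist_force: [-0.2, -0.1, 0.3]
opening: -0.0002
grip_force: 0.0
```

{"api": "step_arm", "payload": {
  "increments": [
    [0,0,-0.2,0,0],
    [0,0,-0.4,0,0],
    [0,0,-0.5,0,0],
    [0,0,-0.6,0,0],
    [0,0,-0.7,0,0]
  ]
}}

```text
clock: 11.98
eef_pos: [0.5655, -0.0374, 0.0669]
ee_rot: [-180.0, -0.0, 98.1]
wrist_force: [-0.6, 0.2, -0.3]
opening: -0.0004
grip_force: 0.0
```

{"api": "step_arm", "payload": {
  "increments": [
    [0,0,-0.08,0,0],
    [0,0,-0.16,0,0],
    [0,0,-0.24,0,0],
    [0,0,-0.32,0,0],
    [0,0,-0.4,0,0]
  ]
}}

```text
clock: 12.6
eef_pos: [0.5656, -0.0375, 0.0629]
ee_rot: [180.0, 0.0, 98.1]
wrist_force: [0.2, -0.2, 0.5]
opening: 0.0002
grip_force: 0.0
```

{"api": "step_arm", "payload": {
  "increments": [
    [0,0,-0.06,0,0],
    [0,0,-0.12,0,0],
    [0,0,-0.18,0,0]
  ]
}}

```text
clock: 12.98
eef_pos: [0.5656, -0.0374, 0.0612]
ee_rot: [180.0, -0.0, 98.1]
wrist_force: [-0.2, 1.4, 0.0]
opening: 0.0003
grip_force: 0.2
```

{"api": "step_arm", "payload": {
  "increments": [
    [0,0,-0.05,0,0],
    [0,0,-0.1,0,0],
    [0,0,-0.15,0,0]
  ]
}}

```text
clock: 13.35
eef_pos: [0.5656, -0.0374, 0.0597]
ee_rot: [180.0, -0.0, 98.1]
wrist_force: [1.3, 0.7, -0.1]
opening: -0.0001
grip_force: 0.2
```

{"api": "step_arm", "payload": {
  "increments": [
    [0,0,-0.05,0,0],
    [0,0,-0.05,0,0]
  ]
}}

```text
clock: 13.6
eef_pos: [0.5655, -0.0375, 0.0591]
ee_rot: [-180.0, -0.0, 98.1]
wrist_force: [-0.2, 0.4, 0.5]
opening: 0.0001
grip_force: 0.2
```

{"api": "step_arm", "payload": {
  "increments": [
    [0,0,-0.04,0,0],
    [0,0,-0.04,0,0]
  ]
}}

```text
clock: 13.85
eef_pos: [0.5656, -0.0374, 0.0589]
ee_rot: [180.0, -0.0, 98.1]
wrist_force: [-0.9, 0.6, 1.6]
opening: 0.0
grip_force: 0.6
```

{"api": "step_arm", "payload": {
  "increments": [
    [0,0,-0.03,0,0],
    [0,0,-0.03,0,0]
  ]
}}

```text
clock: 14.1
eef_pos: [0.5657, -0.0374, 0.0588]
ee_rot: [180.0, 0.0, 98.1]
wrist_force: [-1.3, 0.3, 2.6]
opening: 0.0
grip_force: 1.6
```

{"api": "step_arm", "payload": {
  "increments": [
    [0,0,-0.03,0,0],
    [0,0,-0.05,0,0]
  ]
}}

```text
clock: 14.35
eef_pos: [0.5658, -0.0374, 0.0587]
ee_rot: [180.0, -0.0, 98.1]
wrist_force: [-2.9, 1.0, 6.9]
opening: 0.0
grip_force: 3.4
```

{"api": "step_arm", "payload": {
  "increments": [
    [0,0,-0.03,0,0],
    [0,0,-0.03,0,0],
    [0,0,-0.03,0,0]
  ]
}}

```text
clock: 14.72
eef_pos: [0.5658, -0.0374, 0.0587]
ee_rot: [180.0, -0.0, 98.1]
wrist_force: [-3.3, 1.8, 7.3]
opening: 0.0
grip_force: 3.8
```

{"api": "step_arm", "payload": {
  "increments": [
    [0,0,-0.02,0,0],
    [0,0,-0.02,0,0],
    [0,0,-0.02,0,0]
  ]
}}

```text
clock: 15.1
eef_pos: [0.5659, -0.0374, 0.0587]
ee_rot: [180.0, 0.0, 98.1]
wrist_force: [-3.2, 1.4, 8.1]
opening: 0.0003
grip_force: 4.2
```

{"api": "step_arm", "payload": {
  "increments": [
    [0,0,0.15,0,0],
    [0,0,0.4,0,0],
    [0,0,1.2,0,0],
    [0,0,2,0,0],
    [0.6,-4,2,0,0]
  ]
}}

```text
clock: 15.72
eef_pos: [0.5722, -0.0764, 0.0787]
ee_rot: [179.9, 0.0, 98.3]
wrist_force: [0.1, 0.7, -0.2]
opening: -0.0001
grip_force: 0.0
```

{"api": "step_arm", "payload": {
  "increments": [
    [0.6,-4,0,0,0],
    [1.2,-8,0,0,0],
    [1.7,-12.1,0,0,0],
    [1.7,-12.1,-0.4,0,0],
    [1.7,-12.1,-0.4,0,0]
  ]
}}

```text
clock: 16.35
eef_pos: [0.5881, -0.198, 0.0731]
ee_rot: [-180.0, -0.1, 98.1]
wrist_force: [0.0, 0.0, -0.2]
opening: 0.0003
grip_force: 0.0
```

{"api": "step_arm", "payload": {
  "increments": [
    [0,-0.1,-0.15,0,0],
    [0,-0.1,-0.3,0,0],
    [0,-0.1,-0.4,0,0],
    [0,-0.1,-0.5,0,0],
    [0,-0.1,-0.6,0,0]
  ]
}}

```text
clock: 16.98
eef_pos: [0.5886, -0.1994, 0.0674]
ee_rot: [180.0, 0.0, 98.1]
wrist_force: [-0.8, -0.5, 0.2]
opening: 0.0
grip_force: 0.0
```

{"api": "step_arm", "payload": {
  "increments": [
    [0,0,-0.08,0,0],
    [0,0,-0.16,0,0],
    [0,0,-0.24,0,0],
    [0,0,-0.32,0,0],
    [0,0,-0.4,0,0]
  ]
}}

```text
clock: 17.6
eef_pos: [0.5885, -0.1995, 0.0634]
ee_rot: [-180.0, -0.0, 98.1]
wrist_force: [-0.1, 1.1, 0.1]
opening: -0.0003
grip_force: 0.0
```

{"api": "step_arm", "payload": {
  "increments": [
    [0,0,-0.06,0,0],
    [0,0,-0.12,0,0],
    [0,0,-0.18,0,0],
    [0,0,-0.23,0,0]
  ]
}}

```text
clock: 18.1
eef_pos: [0.5887, -0.1996, 0.0614]
ee_rot: [180.0, 0.0, 98.1]
wrist_force: [-0.2, -1.5, 0.7]
opening: 0.0003
grip_force: 0.3
```

{"api": "step_arm", "payload": {
  "increments": [
    [0,0,-0.05,0,0],
    [0,0,-0.1,0,0],
    [0,0,-0.15,0,0],
    [0,0,-0.2,0,0]
  ]
}}

```text
clock: 18.6
eef_pos: [0.5886, -0.1995, 0.0592]
ee_rot: [180.0, 0.0, 98.1]
wrist_force: [-0.3, -0.4, 0.2]
opening: -0.0
grip_force: 0.4
```

{"api": "step_arm", "payload": {
  "increments": [
    [0,0,-0.04,0,0],
    [0,0,-0.07,0,0]
  ]
}}

```text
clock: 18.85
eef_pos: [0.5887, -0.1995, 0.0587]
ee_rot: [180.0, 0.0, 98.1]
wrist_force: [-0.6, -0.1, 3.2]
opening: 0.0001
grip_force: 1.5
```

{"api": "step_arm", "payload": {
  "increments": [
    [0,0,-0.03,0,0],
    [0,0,-0.03,0,0]
  ]
}}

```text
clock: 19.1
eef_pos: [0.5887, -0.1995, 0.0587]
ee_rot: [180.0, 0.0, 98.1]
wrist_force: [-1.1, -0.2, 5.4]
opening: 0.0001
grip_force: 2.4
```

{"api": "step_arm", "payload": {
  "increments": [
    [0,0,-0.03,0,0],
    [0,0,-0.05,0,0],
    [0,0,-0.05,0,0],
    [0,0,-0.05,0,0],
    [0,0,-0.05,0,0]
  ]
}}

```text
clock: 19.73
eef_pos: [0.5888, -0.1996, 0.0587]
ee_rot: [180.0, 0.0, 98.1]
wrist_force: [-1.7, 1.2, 6.4]
opening: -0.0005
grip_force: 3.5
```

{"api": "step_arm", "payload": {
  "increments": [
    [0,0,0.15,0,0],
    [0,0,0.4,0,0],
    [0,0,1,0,0],
    [-0.5,3.5,1.2,0,0],
    [-1.1,8,1.2,0,0]
  ]
}}

```text
clock: 20.35
eef_pos: [0.5777, -0.1193, 0.0701]
ee_rot: [180.0, 0.0, 98.0]
wrist_force: [0.5, 0.2, -0.8]
opening: -0.0002
grip_force: 0.0
```

```bash
python3 - <<'E'
from h import *
g=grab('wrist','w4');s=bot.get_state();print(s['eef_pos'],s['clock'])
cv2.imwrite('pics/c4.png',cv2.resize(g['color'][80:360,220:420],None,fx=2.1,fy=2.1,interpolation=cv2.INTER_CUBIC))
E
```

```text
[ 0.57615437 -0.1141057   0.06924023] 20.4
```

View pics/c4.png

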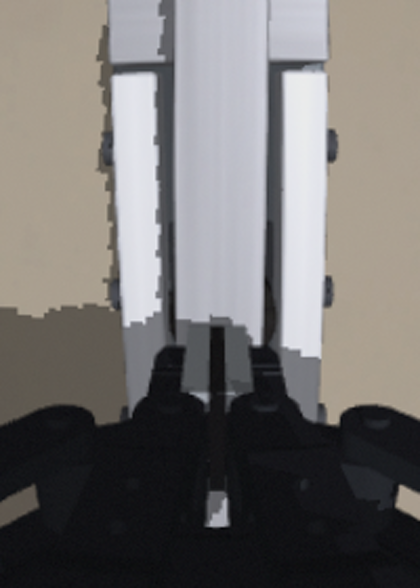

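The bar is still aligned on the slot. The mount's sides peek out beside it at about full-image pixels (303,228) and (349,228).

```bash
python3 - <<'E'
from h import *
print(pw('w4',303,228,.046),pw('w4',349,228,.046)); s=bot.get_state();print(s['eef_pos'])
E
```

```text
[ 0.56452124 -0.11696931  0.046     ] [ 0.5905639  -0.11337249  0.046     ]
[ 0.57615437 -0.1141057   0.06924023]
```

{"api": "step_arm", "payload": {
  "increments": [
    [0,0.3,-0.1,0,0],
    [0,0.3,-0.2,0,0],
    [0,0.3,-0.3,0,0],
    [0,0.3,-0.4,0,0],
    [0,0.3,-0.5,0,0]
  ]
}}

```text
clock: 21.02
eef_pos: [0.5776, -0.1169, 0.0645]
ee_rot: [-180.0, -0.0, 98.0]
wrist_force: [0.7, -0.3, -0.2]
opening: -0.0002
grip_force: 0.0
```

{"api": "step_arm", "payload": {
  "increments": [
    [0,0,-0.07,0,0],
    [0,0,-0.14,0,0],
    [0,0,-0.2,0,0],
    [0,0,-0.26,0,0],
    [0,0,-0.3,0,0]
  ]
}}

```text
clock: 21.65
eef_pos: [0.5777, -0.1164, 0.062]
ee_rot: [180.0, 0.0, 98.1]
wrist_force: [-0.7, 0.2, 2.9]
opening: -0.0001
grip_force: 1.7
```

{"api": "step_arm", "payload": {
  "increments": [
    [0,0,-0.05,0,0],
    [0,0,-0.1,0,0],
    [0,0,-0.15,0,0],
    [0,0,-0.2,0,0]
  ]
}}

```text
clock: 22.15
eef_pos: [0.5778, -0.1165, 0.0609]
ee_rot: [180.0, 0.0, 98.1]
wrist_force: [-2.7, 1.4, 5.7]
opening: 0.0001
grip_force: 3.5
```

{"api": "step_arm", "payload": {
  "increments": [
    [0,0,-0.05,0,0],
    [0,0,-0.1,0,0],
    [0,0,-0.15,0,0],
    [0,0,-0.2,0,0]
  ]
}}

```text
clock: 22.65
eef_pos: [0.5778, -0.1165, 0.0589]
ee_rot: [180.0, 0.0, 98.1]
wrist_force: [-3.0, 1.1, 7.1]
opening: 0.0001
grip_force: 3.5
```

{"api": "step_arm", "payload": {
  "increments": [
    [0,0,-0.05,0,0],
    [0,0,-0.08,0,0]
  ]
}}

```text
clock: 22.9
eef_pos: [0.5778, -0.1165, 0.0581]
ee_rot: [180.0, -0.0, 98.1]
wrist_force: [-3.6, 1.4, 8.9]
opening: 0.0
grip_force: 4.5
```

{"api": "step_arm", "payload": {
  "increments": [
    [0,0,-0.04,0,0],
    [0,0,-0.04,0,0]
  ]
}}

```text
clock: 23.15
eef_pos: [0.5778, -0.1164, 0.058]
ee_rot: [-180.0, -0.0, 98.1]
wrist_force: [-4.3, 1.1, 10.3]
opening: -0.0
grip_force: 4.5
```

{"api": "step_arm", "payload": {
  "increments": [
    [0,0,-0.04,0,0],
    [0,0,-0.04,0,0]
  ]
}}

```text
clock: 23.4
eef_pos: [0.5778, -0.1165, 0.058]
ee_rot: [-180.0, -0.0, 98.1]
wrist_force: [-5.3, 1.3, 10.8]
opening: -0.0001
grip_force: 5.5
```

{"api": "step_arm", "payload": {
  "increments": [
    [0,0,-0.04,0,0],
    [0,0,-0.04,0,0]
  ]
}}

```text
clock: 23.65
eef_pos: [0.5778, -0.1165, 0.058]
ee_rot: [-180.0, -0.0, 98.1]
wrist_force: [-6.5, 2.0, 12.4]
opening: -0.0002
grip_force: 6.5
```

{"api": "step_arm", "payload": {
  "increments": [
    [-0.05,0,-0.03,0,0],
    [-0.05,0,-0.03,0,0]
  ]
}}

```text
clock: 23.9
eef_pos: [0.5778, -0.1165, 0.058]
ee_rot: [179.9, 0.0, 98.1]
wrist_force: [-5.6, 2.7, 13.0]
opening: 0.0001
grip_force: 6.6
```

{"api": "step_arm", "payload": {
  "increments": [
    [-0.1,0,-0.04,0,0],
    [-0.1,0,-0.08,0,0],
    [-0.1,0,-0.08,0,0]
  ]
}}

```text
clock: 24.28
eef_pos: [0.5778, -0.1165, 0.058]
ee_rot: [179.8, 0.0, 98.1]
wrist_force: [-4.1, 2.2, 15.0]
opening: 0.0001
grip_force: 7.3
```

{"api": "step_arm", "payload": {
  "increments": [
    [-0.05,0,-0.04,0,0],
    [-0.1,0,-0.06,0,0],
    [-0.1,0,-0.06,0,0]
  ]
}}

```text
clock: 24.65
eef_pos: [0.5777, -0.1165, 0.058]
ee_rot: [179.7, 0.1, 98.1]
wrist_force: [-1.3, 2.8, 15.0]
opening: 0.0002
grip_force: 7.5
```

{"api": "step_arm", "payload": {
  "increments": [
    [-0.03,0,-0.04,0,0],
    [-0.05,0,-0.08,0,0],
    [-0.05,0,-0.08,0,0]
  ]
}}

```text
clock: 25.02
eef_pos: [0.5777, -0.1165, 0.058]
ee_rot: [179.6, 0.1, 98.1]
wrist_force: [-2.8, 3.6, 17.5]
opening: 0.0001
grip_force: 8.9
```

{"api": "step_arm", "payload": {
  "increments": [
    [-0.03,0,-0.04,0,0],
    [-0.05,0,-0.08,0,0],
    [-0.05,0,-0.08,0,0],
    [-0.05,0,-0.08,0,0]
  ]
}}

```text
clock: 25.52
eef_pos: [0.5777, -0.1165, 0.0579]
ee_rot: [179.6, 0.1, 98.1]
wrist_force: [-3.7, 5.1, 20.6]
opening: -0.0003
grip_force: 10.3
```

{"api": "step_arm", "payload": {
  "increments": [
    [0,0,0,0,0],
    [0,0,0,0,0],
    [0.1,0,0.2,0,0],
    [0.25,0,0.4,0,0],
    [0.4,0,0.7,0,0]
  ]
}}

```text
clock: 26.15
eef_pos: [0.578, -0.1164, 0.0592]
ee_rot: [-180.0, 0.0, 98.1]
wrist_force: [-0.9, -0.6, 0.9]
opening: -0.0002
grip_force: 0.0
```

{"api": "step_arm", "payload": {
  "increments": [
    [0,0,0.4,0,0],
    [0,0,0.9,0,0],
    [-0.4,2.6,0.9,0,0],
    [-0.8,5.2,0.9,0,0],
    [-1.2,7.8,0.9,0,0]
  ]
}}

```text
clock: 26.78
eef_pos: [0.5658, -0.0378, 0.0684]
ee_rot: [-180.0, 0.0, 98.1]
wrist_force: [-0.2, -0.3, -0.1]
opening: 0.0
grip_force: 0.0
```

{"api": "step_arm", "payload": {
  "increments": [
    [0,0,0,0,0],
    [0,0,0,0,0]
  ]
}}

```text
clock: 27.02
eef_pos: [0.5662, -0.0389, 0.0685]
ee_rot: [180.0, 0.0, 98.1]
wrist_force: [0.6, -0.4, 0.2]
opening: -0.0003
grip_force: 0.0
```

{"api": "step_arm", "payload": {
  "increments": [
    [0,0,-0.2,0,0],
    [0,0,-0.4,0,0],
    [0,0,-0.55,0,0],
    [0,0,-0.65,0,0],
    [0,0,-0.73,0,0]
  ]
}}

```text
clock: 27.65
eef_pos: [0.566, -0.0385, 0.061]
ee_rot: [-180.0, -0.0, 98.1]
wrist_force: [0.3, 0.9, -0.9]
opening: -0.0
grip_force: 0.0
```

{"api": "step_arm", "payload": {
  "increments": [
    [0,0,-0.07,0,0],
    [0,0,-0.14,0,0],
    [0,0,-0.21,0,0],
    [0,0,-0.26,0,0]
  ]
}}

```text
clock: 28.15
eef_pos: [0.566, -0.0384, 0.0584]
ee_rot: [180.0, -0.0, 98.1]
wrist_force: [0.1, 0.3, 0.6]
opening: -0.0001
grip_force: 0.0
```

{"api": "step_arm", "payload": {
  "increments": [
    [0,0,-0.05,0,0],
    [0,0,-0.1,0,0],
    [0,0,-0.1,0,0]
  ]
}}

```text
clock: 28.52
eef_pos: [0.5661, -0.0384, 0.058]
ee_rot: [-180.0, -0.0, 98.1]
wrist_force: [-3.2, 1.1, 5.8]
opening: -0.0002
grip_force: 2.7
```

{"api": "step_arm", "payload": {
  "increments": [
    [0,0,-0.04,0,0],
    [0,0,-0.06,0,0],
    [0,0,-0.06,0,0],
    [0,0,-0.06,0,0],
    [0,0,-0.06,0,0]
  ]
}}

```text
clock: 29.15
eef_pos: [0.5661, -0.0384, 0.058]
ee_rot: [-180.0, -0.0, 98.1]
wrist_force: [-4.3, 0.5, 8.6]
opening: -0.0002
grip_force: 4.3
```

{"api": "step_arm", "payload": {
  "increments": [
    [0,0,0.15,0,0],
    [0,0,0.4,0,0],
    [0,0,1.1,0,0],
    [0.3,-2,1.3,0,0],
    [0.8,-6,1.3,0,0]
  ]
}}

```text
clock: 29.78
eef_pos: [0.5746, -0.0993, 0.0704]
ee_rot: [179.9, 0.0, 98.2]
wrist_force: [-0.2, -0.3, 0.7]
opening: -0.0002
grip_force: 0.0
```

{"api": "step_arm", "payload": {
  "increments": [
    [0.6,-4,0,0,0],
    [1.1,-8,0,0,0],
    [1.4,-10,0,0,0],
    [1.4,-10,-0.2,0,0],
    [1.4,-10,-0.4,0,0]
  ]
}}

```text
clock: 30.4
eef_pos: [0.5877, -0.1976, 0.0654]
ee_rot: [-180.0, -0.0, 98.1]
wrist_force: [-0.1, 0.5, -0.8]
opening: -0.0
grip_force: 0.0
```

{"api": "step_arm", "payload": {
  "increments": [
    [0,0,-0.15,0,0],
    [0,0,-0.28,0,0],
    [0,0,-0.38,0,0],
    [0,0,-0.46,0,0],
    [0,0,-0.5,0,0]
  ]
}}

```text
clock: 31.02
eef_pos: [0.5881, -0.1984, 0.0609]
ee_rot: [180.0, 0.0, 98.1]
wrist_force: [-1.1, -0.0, 0.9]
opening: 0.0002
grip_force: 0.0
```

{"api": "step_arm", "payload": {
  "increments": [
    [0,0,-0.06,0,0],
    [0,0,-0.12,0,0],
    [0,0,-0.18,0,0],
    [0,0,-0.18,0,0]
  ]
}}

```text
clock: 31.52
eef_pos: [0.588, -0.1985, 0.059]
ee_rot: [-180.0, -0.0, 98.1]
wrist_force: [0.0, 0.6, 0.0]
opening: 0.0001
grip_force: 0.0
```

{"api": "step_arm", "payload": {
  "increments": [
    [0,0,-0.05,0,0],
    [0,0,-0.1,0,0],
    [0,0,-0.1,0,0]
  ]
}}

```text
clock: 31.9
eef_pos: [0.5881, -0.1985, 0.0581]
ee_rot: [-180.0, -0.0, 98.1]
wrist_force: [0.2, -0.7, 0.5]
opening: -0.0001
grip_force: 0.1
```

{"api": "step_arm", "payload": {
  "increments": [
    [0,0,-0.05,0,0],
    [0,0,-0.1,0,0],
    [0,0,-0.1,0,0]
  ]
}}

```text
clock: 32.28
eef_pos: [0.5881, -0.1985, 0.058]
ee_rot: [-180.0, -0.0, 98.1]
wrist_force: [-2.6, 1.3, 5.1]
opening: -0.0003
grip_force: 2.9
```

{"api": "step_arm", "payload": {
  "increments": [
    [0,0,-0.04,0,0],
    [0,0,-0.06,0,0],
    [0,0,-0.06,0,0],
    [0,0,-0.06,0,0],
    [0,0,-0.06,0,0]
  ]
}}

```text
clock: 32.9
eef_pos: [0.5882, -0.1985, 0.058]
ee_rot: [-180.0, -0.0, 98.1]
wrist_force: [-4.7, 2.8, 8.3]
opening: 0.0001
grip_force: 4.3
```

Right press held at about 8 N. I'll lift off and check.

{"api": "step_arm", "payload": {
  "increments": [
    [0,0,0.15,0,0],
    [0,0,0.4,0,0],
    [0,0,1.5,0,0],
    [0,0,4,0,0],
    [0,0,8,0,0]
  ]
}}

```text
clock: 33.52
eef_pos: [0.587, -0.198, 0.136]
ee_rot: [-179.8, -0.1, 98.1]
wrist_force: [-0.1, 0.2, -0.5]
opening: -0.0003
grip_force: 0.0
```

{"api": "step_arm", "payload": {
  "increments": [
    [0,0,0,0,0],
    [0,0,0,0,0],
    [0,0,0,0,0],
    [0,0,0,0,0]
  ]
}}

```text
clock: 34.02
eef_pos: [0.5873, -0.1982, 0.1351]
ee_rot: [-179.9, -0.1, 98.1]
wrist_force: [-0.5, 0.0, 0.5]
opening: 0.0002
grip_force: 0.0
```

```bash
python3 - <<'E'
from h import *
g=grab('wrist','w5');s=bot.get_state();print(s['eef_pos'],s['wrist_force'],s['clock'])
E
```

```text
[ 0.58748028 -0.198211    0.13529469] [ 0.03709443 -0.7250288  -0.83678723] 34.075
```

View pics/w5.png

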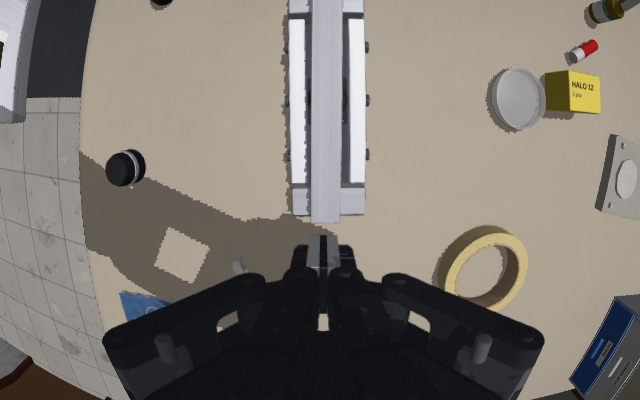

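The bar spans columns 312 to 340 and the holder 288 to 367, so it's centred. It lies flat on both lands with its right end at row 222, and the fingers are clear of it.

```bash
python3 -c "
from bench import bot
print(bot.sign_off())"
```

```text
the job is handed in; nothing more can be done
None
```

I handed the job in at about 34 s: the straightedge was rocked left and right on the proud specimen, bedded at about 20 N until it met both lands, and pressed again at about 8 N each side. It lies flat and released; the sign-off returned no verdict.

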